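# Open the drawer tester's cover and hold it up

## Task

Pull the tester's drawer all the way out by its handle. Before touching the slide catch, tug the drawer's hinged cover up by its lug to learn whether the catch is holding it, and if it is caught push the slide fully to its other end. Then raise the cover to about 50 degrees and finish while still holding it there, with the drawer out, without disturbing the things around the tester.

Things in the scene. Friction and masses are not known exactly. Their poses are not given: they have to be found in the camera images.
- tester: Black bench tester, a shell 300 deep (x) x 280 wide (y) x 137 high, fixed to the table; place and yaw vary. Origin on the table under the middle of its front face; its x axis points into the tester (away from the robot at yaw 0), y to the left, z up. An aluminium drawer front (15 thick, 276 wide, top at z = 121) covers the front face.
- drawer (a joint): How far the drawer is out: 0 closed, 0.16 m at its stop; it slides along the tester's -x. It starts 35 to 65 mm open and needs about 5 N to move; it stays where left.
- drawer_handle (a point): Middle of the drawer's dark bar handle: a round bar along the tester's y, 120 long, 10 thick, its centre 45 in front of the drawer front and 103 above the table. One finger fits between bar and front (40 clear). Axes as the tester's.
- cover_panel: Hinged cover on the drawer, with its lug: grey panel 108 (x) x 200 (y) x 8 thick, top 83 above the table when shut. Origin under the lug, mid-width, mid-thickness. Its hinge line (along y) lies 79 from there along its +x; the near edge, 29 along -x, swings up and away from the robot. Shut, its axes are as the tester's; open, its z axis tilts by the opening angle (stop at 1.3 rad).
- cover_lug (a point): Centre of the round top (radius 11, y axis) of the steel lug on the cover, 14 thick (y) x 22 (x); 24 above the cover's mid-plane (107 above the table when shut; top 118). Pinched across its 14 mm it can swivel between the pads as the cover turns. Lifting it takes about 2 N and the cover falls shut if let go. If caught, it rises only about 5 mm, then stops hard.
- slide (a joint): Position of the slide catch on the drawer's top, in front of the cover: 0 at the end of its travel towards the tester's -y (where it starts), 0.020 m at its other end towards +y. It stays where left; about 3 N move it. It is unmarked: on some units the start end holds the cover, on others the start end is free and the other end may hold it. It never holds at both ends.
- slide_knob (a point): Centre of the slide's knob, a steel block 18 (x) x 14 (y) x 22 high; this point is 95 above the table (knob top 106), on a dark track whose top is at 79; the knob stands 35 behind the back of the drawer front and 50 in front of the lug. Axes as the tester's.
- tray: Bystander: black divided component tray, 110 x 80 x 30, beside the tester. Origin under its centre.
- spool: Bystander: grey spool, 56 diameter, 40 high, standing beside the tester. Origin under its centre.
- bin: Bystander: small open bin, 100 x 80 x 50, beside the tester. Origin under its centre.

How it is judged:
On the way, in this order (a step that is already met when the one before it is completed fails the run):
1. the drawer is pulled out to within 15 mm of its stop, the cover still down and the slide untouched (value of joint drawer above 0.145 m and angle between cover_panel's own z axis and vertical below 0.015 rad and value of joint slide below 0.004 m), for 0.1 s.
2. the cover is tugged up at least 0.02 rad (1.6 mm at the lug) by the gripper with the slide still at its start end (angle between cover_panel's own z axis and vertical above 0.02 rad and value of joint slide below 0.004 m and contact force between the fingers and cover_panel above 0.3 N), for 0.1 s.
At the end, for the whole second after the job is handed in: the cover stands between 0.70 and 1.2 rad (40 to 69 degrees), still, held by the gripper's fingers (contact force over 0.3 N; let go, it would fall shut), and the drawer is at least 135 mm out (of 160) (angle between cover_panel's own z axis and vertical between 0.7 and 1.2 rad and contact force between the fingers and cover_panel above 0.3 N and value of joint drawer above 0.135 m and angular speed of cover_panel below 0.15 rad/s); the arm keeps its last pose, push and grip.
It fails at once if a bystander (tray, spool or bin) is moved by more than 30 mm (distance of any of tray, spool, bin from where it was at the start of the episode above 0.03 m).
It also fails if it takes over 67 s, if anything falls off the work surface, if the arm or the gripper's body presses on something with over 40 N, if the wrist force passes 120 N, or if a joint passes its speed limit or range.

## Robot

A 7-joint arm with a two-finger parallel gripper is mounted at the origin on the work surface. World frame = base frame: x ahead of the robot, y to its left, z up, the work surface at z = 0. Lengths are in m, angles in rad, forces in N, time in s.
With the tool pointing down it reaches from about 0.35 to 0.9 m from the base axis. Payload 8.1 kg.
Tool frame: the origin (TCP) lies where the fingers leave the gripper's body, on its centre line; the fingertips stand 66 mm ahead of it and the grasp point (between the pads) lies 47 mm ahead of it (bot.tip_reach is the distance from the TCP to the fingertips, in m); z points along the fingers, y is the direction in which the jaws open and shut (so a half turn about z gives the same grasp; the last joint's range is limited). The gripper opens to 92 mm and grips with 3 to 60 N. Pads are 19 mm wide; open, the fingers measure 130 mm over their backs; the gripper's body (75 mm by 190 mm) begins 47 mm behind the grasp point.
Start: joints at [-1.358, 0.434, 0.025, 1.573, -0.012, 1.134, -0.075], TCP at [0.194, 0.594, 0.292] pointing down, gripper open.
Joint ranges: [-2.62, 2.62], [-0.44, 2.09], [-1.27, 1.32], [0.08, 2.57], [-1.32, 4.46], [0.12, 2], [-2.74, 2.74]. Speed limits (rad/s): [2.22, 2.22, 3.01, 3.01, 3.14, 3.14, 3.14].

## Interface

Orientations are given as a rotation vector (axis times angle).
In Python, from station import bot gives the robot as it stands. Calls block until the motion is done:
- bot.move_ptp(position, orientation): joint-space move of the TCP to a pose.
- bot.move_l(position, frame=None, max_speed=0.15): straight line of the TCP; frame=None keeps the orientation; max_speed is the mean speed in m/s.
- bot.movej(angles): joint-space move.
- bot.set_gripper(opening, strength=None): finger opening in m; strength is the grip in N (None keeps the last); returns when the fingers have stopped.
- bot.sleep(seconds).
- bot.ik(position, orientation): joint angles nearest the present ones, or None.
- bot.sense(): the state.
- bot.capture(name): name is "scene" or "top"; returns a dict with "image" (384x512x3 uint8, red, green, blue), "range_z" (384x512 float32, m along the optical axis (not along the pixel's ray), 0 where there is no reading), "fx", "fy", "cx", "cy" (pixels), "distortion" ([k1, k2, p1, p2, k3] as OpenCV has them; the pictures are not rectified), "rvec" (rotation vector, rad) and "tvec" (3), from world to camera coordinates, as OpenCV has them. Camera axes: x right, y down, z forward; pixel columns grow to the right and rows downward; lengths in m; the calibration is good to about 2 mm. A picture is of the moment at which its call begins.
A pose or a line that the arm cannot do raises bot.MotionError and nothing moves.
- bot.close_job(): hands the job in, once; it reports no verdict.
The state is a dict: "clock": time; "joints": joint angles; "qd": joint speeds; "effort": joint torques, N m; "tcp_pos": TCP position; "ee_rot": TCP orientation; "contact_force": force on the tool from outside, world axes, zero at the start; "wrist_torque": the same for the moment, N m; "grip_width": finger opening in m.
Only numpy, scipy, OpenCV 4.12 (cv2) and the standard library are available. Lean on these libraries where they do the work, as an engineer would, in place of code of your own. Each camera call takes 0.05 s, during which the arm holds its last target. There are 200 camera calls.

## Working session

There is one attempt and no reset: what is moved stays moved. The work goes in short steps, each a Python script; the robot and the scene stay as the last script left them, time stands still between calls to the robot, and variables do not carry over. Pictures are saved under pics/ and viewed, about 8 in all and at most 12, crops included, and the job is handed in when it is done.

```bash
ls; mkdir -p pics; python3 - <<'E'
from station import bot
import cv2,numpy as np
s=bot.sense();print(s)
ims=[]
for n in("scene","top"):
    c=bot.capture(n);np.savez(n+"0.npz",**c);print(n,c["fx"],c["cx"],c["rvec"],c["tvec"],c["distortion"]);cv2.imwrite(f"pics/{n}0.png",c["image"][:,:,::-1])
E
```

```text
pics
{'clock': 0.0, 'joints': array([-1.3575537 ,  0.43523472,  0.02497729,  1.57409503, -0.01157421,
        1.13397939, -0.07507998]), 'qd': array([-0.00105909,  0.00079499, -0.0013239 ,  0.00018008,  0.00116127,
        0.00016992, -0.00024401]), 'effort': array([-2.80430868e-04, -6.67831135e+01,  9.84704420e-01, -3.14475095e+01,
       -6.06365525e-02,  4.25726152e-02,  1.64898338e-04]), 'tcp_pos': array([0.19406528, 0.59368433, 0.29143845]), 'ee_rot': array([-4.94118459e-01, -3.10240937e+00,  2.46612190e-03]), 'contact_force': array([-0.55412869,  0.18661927,  0.02398461]), 'wrist_torque': array([ 0.00964338, -0.0682551 , -0.0324638 ]), 'grip_width': 0.09211513634461241}
scene 379.3393608983869 254.59461309853535 [ 2.36115638  0.5987199  -0.21726114] [-0.54399739 -0.1370878   1.03197708] [-0.03295268  0.          0.          0.          0.        ]
top 449.9024956355679 252.09954625069395 [ 2.21926623 -2.16148434  0.09440517] [0.01217381 0.59212734 1.16787817] [-0.10329592  0.          0.          0.          0.        ]
```

View pics/top0.png

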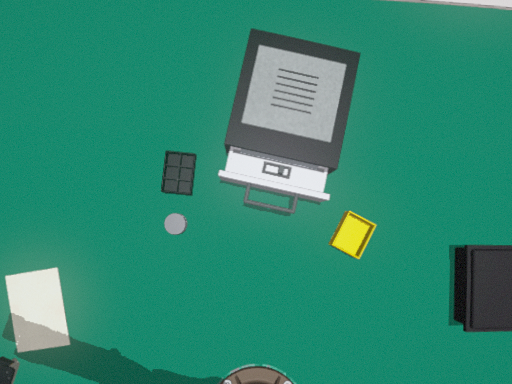

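View pics/scene0.png

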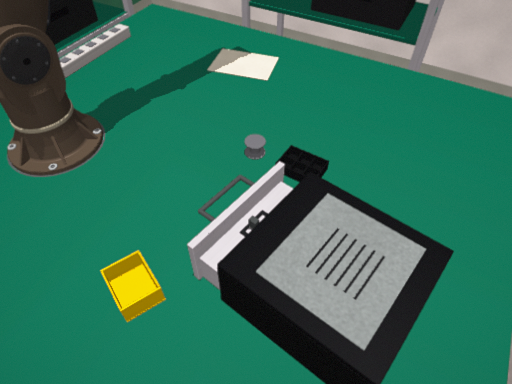

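The top view shows the tester with its drawer front at about (220,175)–(328,197), the handle at (271,207) and the slide knob near (277,170). The tray is at (179,173), the spool at (175,223) and the bin at (353,235). The scene view agrees.

```bash
cat > h.py <<'E'
import cv2,numpy as np
from scipy.spatial.transform import Rotation as R
def cloud(c):
    "world points HxWx3 from range image"
    K=np.array([[c["fx"],0,c["cx"]],[0,c["fy"],c["cy"]],[0,0,1]],float)
    h,w=c["range_z"].shape
    uv=np.stack(np.meshgrid(np.arange(w),np.arange(h)),-1).reshape(-1,1,2).astype(float)
    n=cv2.undistortPoints(uv,K,np.asarray(c["distortion"],float))[:,0]
    z=np.asarray(c["range_z"]).reshape(-1,1).astype(float)
    P=np.hstack([n*z,z]); Rm=cv2.Rodrigues(np.asarray(c["rvec"],float))[0]
    W=(P-np.asarray(c["tvec"],float).ravel())@Rm
    W[z[:,0]==0]=np.nan
    return W.reshape(h,w,3)
def rect(P):
    return cv2.minAreaRect(P[:,:2].astype(np.float32)*1000)
E
python3 - <<'E'
from h import *
c=dict(np.load("top0.npz"));W=cloud(c);im=c["image"].astype(int)
z=W[...,2];U,V=np.meshgrid(np.arange(512),np.arange(384))
def comp(m,u,v):
    n,l=cv2.connectedComponents(m.astype(np.uint8));return l==l[v,u]
sh=comp((z>.128)&(z<.147),295,95);print("shell",sh.sum(),np.median(z[sh]),rect(W[sh]))
fr=(z>.112)&(z<.129)&(im.min(2)>140)&(V>160)&(V<210)&(U>200)&(U<345)
print("front",fr.sum(),np.median(z[fr]),rect(W[fr]))
ha=(z>.07)&(z<.118)&(im.max(2)<110)&(V>180)&(V<220)&(U>230)&(U<310)
print("handle",ha.sum(),rect(W[ha]),np.median(z[ha]))
for n,(u,v) in dict(tray=(179,173),spool=(175,223),bin=(353,235),knob=(270,169),k2=(284,171),nobase=(260,375)).items(): print(n,W[v,u])
kb=(z>.095)&(z<.112)&(V>158)&(V<180)&(U>255)&(U<300)
print("knob",kb.sum(),rect(W[kb]))
cr=c["image"][140:220,205:345,::-1];cv2.imwrite("pics/cr0.png",cv2.resize(cr,None,fx=5,fy=5,interpolation=cv2.INTER_CUBIC))
E
```

```text
shell 13586 0.13908391477385712 ((810.6133422851562, -65.656982421875), (280.6588439941406, 300.6661682128906), 78.84774017333984)
front 723 0.12177628598638923 ((596.2392578125, -23.6265869140625), (274.7188720703125, 15.772163391113281), 78.80719757080078)
handle 60 ((560.6484985351562, -15.988632202148438), (129.25161743164062, 47.07159423828125), 75.98828887939453) 0.1063412869608014
tray [0.62829387 0.22307265 0.01872926]
spool [0.4956922  0.22533702 0.0405384 ]
bin [ 0.47537121 -0.24633264  0.0059693 ]
knob [ 0.63907945 -0.01572443  0.07302834]
k2 [ 0.63502028 -0.05146772  0.0725573 ]
nobase [ 0.10159866 -0.00577278  0.01425456]
knob 44 ((635.6431884765625, -42.106956481933594), (13.5479097366333, 17.606918334960938), 78.0143814086914)
```

View pics/cr0.png

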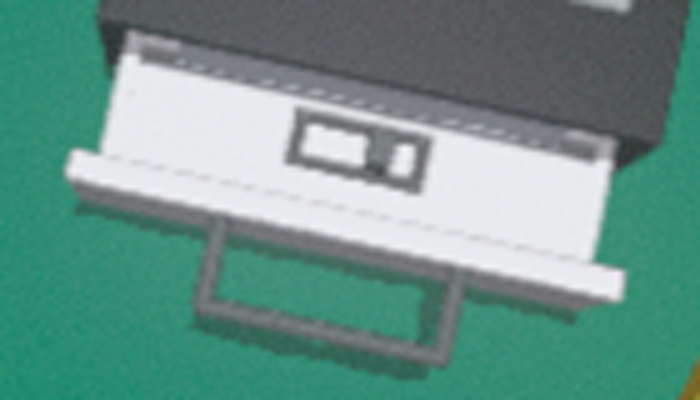

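Yaw is about -11.1°, with the origin near (0.663,-0.037). The drawer is about 61 mm out and the knob is at its -y end, matching the model. Next I pull the drawer.

```bash
cat >> h.py <<'E'
from station import bot
YAW=np.deg2rad(-11.12); O=np.array([.6634,-.0366,0]); T=R.from_euler("z",YAW)
def w(x,y,z): return O+T.apply([x,y,z])
def loc(p): return T.inv().apply(np.asarray(p)-O)
def down(jaw):
    "tool-down rotvec, jaws along tester 'x' or 'y'; the half turn with the smaller wrist travel"
    return [ (T*R.from_euler("z",a)*R.from_euler("x",np.pi)).as_rotvec() for a in (np.array([1,-1])*np.pi/2 if jaw=="x" else [0,np.pi]) ]
def pick(p,jaw):
    best=[(np.abs(np.array(q)-bot.sense()["joints"]).max(),i) for i,o in enumerate(down(jaw)) if (q:=bot.ik(p,o)) is not None]
    return down(jaw)[min(best)[1]]
def F(): return T.inv().apply(bot.sense()["contact_force"])
def st(m=""):
    s=bot.sense();print(m,"t%.1f"%s["clock"],"loc",loc(s["tcp_pos"]).round(4),"F",F().round(1),"w%.4f"%s["grip_width"],flush=True)
G=.047
E
python3 - <<'E'
from h import *
hx=-.121
o=pick(w(hx,0,.25),"x");print(o,bot.ik(w(hx,0,.25),o), bot.ik(w(hx-.1,0,.15),o))
bot.set_gripper(.038,20)
bot.move_ptp(w(hx,0,.22),o);st("above")
bot.move_l(w(hx,0,.103+G));st("down")
bot.set_gripper(0,25);st("grip")
bot.move_l(w(hx-.092,0,.103+G),max_speed=.08);st("pull")
for k in range(12):
    bot.move_l(w(hx-.092-.002*(k+1),0,.103+G),max_speed=.04);f=F();st()
    if f[0]>18: break
c=bot.capture("top");np.savez("top1.npz",**c);cv2.imwrite("pics/top1.png",c["image"][:,:,::-1])
E
```

```text
[2.42622141e+00 1.99575903e+00 1.22204995e-16] [-0.59973855  0.40059191  0.71832517  1.86655768 -0.31216221  0.98932801
  0.05933485] [-0.62150918  0.38788792  0.63178026  2.1940195  -0.371404    0.66301534
  0.07769262]
above t3.6 loc [-0.1211  0.0013  0.2199] F [-0.8  0.  -0.1] w0.0379
down t4.2 loc [-0.1207  0.      0.1504] F [-0.3 -0.3 -0.9] w0.0381
grip t4.8 loc [-1.205e-01  1.000e-04  1.504e-01] F [0.9 0.5 4.1] w0.0090
pull t6.1 loc [-2.131e-01 -1.000e-04  1.503e-01] F [ 0.5 -0.4  9.3] w0.0092
 t6.3 loc [-2.148e-01 -1.000e-04  1.503e-01] F [ 2.1 -0.3  7.6] w0.0089
 t6.6 loc [-2.168e-01 -1.000e-04  1.503e-01] F [ 3.5 -1.5  8. ] w0.0089
 t6.8 loc [-2.188e-01 -1.000e-04  1.503e-01] F [1.7 0.2 8.3] w0.0089
 t7.1 loc [-2.191e-01 -1.000e-04  1.504e-01] F [ 9.9  0.1 -2.8] w0.0095
 t7.3 loc [-2.193e-01 -1.000e-04  1.505e-01] F [ 17.6  -0.9 -14.2] w0.0091
 t7.6 loc [-0.2196  0.      0.1506] F [ 25.8  -0.7 -25.6] w0.0091
```

The drawer is at its stop: the force rose and the bar sits at x≈-0.219, where -0.220 was expected. I'll release, rise and look for the lug and knob.

```bash
python3 - <<'E'
from h import *
bot.move_l(w(-.2192,0,.103+G));bot.set_gripper(.038,20);bot.move_l(w(-.2192,0,.23));st()
bot.move_ptp(w(-.17,.23,.33),pick(w(-.17,.23,.33),"y"));st()
c=bot.capture("top");np.savez("top1.npz",**c);W=cloud(c)
L=T.inv().apply((W-O).reshape(-1,3)).reshape(W.shape)
x,y,z=np.moveaxis(L,-1,0)
for n,x0,x1,z0,z1 in(("lug",-.10,-.045,.1,.135),("knob",-.145,-.105,.097,.115),("front",-.19,-.15,.112,.13)):
    m=(x>x0)&(x<x1)&(z>z0)&(z<z1)&(abs(y)<(.15 if n=="front" else .05));P=L[m]
    print(n,m.sum(),P.min(0).round(4),P.max(0).round(4),P.mean(0).round(4))
K=np.array([[c["fx"],0,c["cx"]],[0,c["fy"],c["cy"]],[0,0,1]])
cv2.imwrite("pics/cr1.png",cv2.resize(c["image"][130:270,200:350,::-1],None,fx=4,fy=4,interpolation=cv2.INTER_CUBIC))
E
```

```text
t9.3 loc [-2.196e-01  2.000e-04  2.295e-01] F [-1.1  1.4 -1. ] w0.0379
 t10.3 loc [-0.17    0.2286  0.3287] F [ 0.2 -0.1 -0.2] w0.0378
lug 52 [-0.0851 -0.0076  0.1007] [-0.0638  0.0062  0.1182] [-0.0754 -0.0005  0.1125]
knob 43 [-0.1331 -0.0178  0.1016] [-0.1153 -0.004   0.1126] [-0.1241 -0.0109  0.1067]
front 713 [-0.1876 -0.1374  0.1121] [-0.1592  0.1368  0.1291] [-0.1669  0.0003  0.1218]
```

View pics/cr1.png

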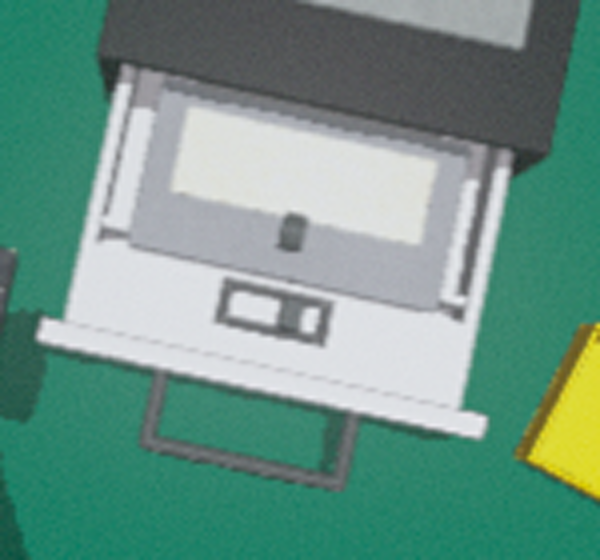

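The crop shows the drawer fully out, the lug at crop (292,232) and the knob at (292,315), at its -y (right) end. The measured lug position, (-75,-0.5) mm in the tester frame, matches expectation. Next is the tug.

```bash
python3 - <<'E'
from h import *
X,Y,Z=-.0752,-.0005,.111+G
bot.set_gripper(.05,15)
o=pick(w(X,Y,.25),"y");bot.move_ptp(w(X,Y,.24),o);bot.move_l(w(X,Y,Z+.03));st("above")
bot.move_l(w(X,Y,Z),max_speed=.08);st("down")
bot.set_gripper(0,20);bot.sleep(.2);st("grip")
for k in range(1,10):
    h=.0015*k
    bot.move_l(w(X+h*.3,Y,Z+h),max_speed=.03);bot.sleep(.1);st(k)
    if F()[2]<-18: break
bot.sleep(.2);st("end")
E
```

```text
above t12.3 loc [-0.0751  0.0005  0.1884] F [0.1 0.6 0.4] w0.0504
down t12.8 loc [-0.0753 -0.0006  0.1578] F [0.1 0.9 1. ] w0.0500
grip t13.7 loc [-0.0751 -0.0006  0.1581] F [-1.  -2.6  2.3] w0.0138
1 t14.1 loc [-0.0748 -0.0007  0.1592] F [ 1.7 -1.8 -3.7] w0.0138
2 t14.4 loc [-0.0743 -0.0007  0.1609] F [ 2.8 -3.1 -5.1] w0.0139
3 t14.8 loc [-0.0738 -0.0007  0.1626] F [ 2.  -3.1 -4.4] w0.0136
4 t15.1 loc [-0.0735 -0.0007  0.1637] F [  3.8  -3.7 -12. ] w0.0138
5 t15.5 loc [-0.0737 -0.0007  0.1644] F [  3.5  -3.2 -18.2] w0.0139
end t15.7 loc [-0.0737 -0.0007  0.1646] F [  4.1  -3.  -19.4] w0.0142
```

The lug stops hard after about 6 mm, with the force climbing to 19 N, so the cover is caught. I'll lower it, release, and move the slide to its other end.

```bash
python3 - <<'E'
from h import *
X,Y,Z=-.0752,-.0005,.111+G
bot.move_l(w(X,Y,Z),max_speed=.05);bot.set_gripper(.05,20);bot.move_l(w(X,Y,Z+.04));st("off lug")
kx,ky,kz=-.1245,-.0105,.105+G   # tips at .086
bot.move_l(w(kx,ky,kz+.04));bot.set_gripper(.04);bot.move_l(w(kx,ky,kz),max_speed=.08);st("at knob")
bot.set_gripper(0,20);st("grip")
bot.move_l(w(kx,ky+.016,kz),max_speed=.05);st("moved")
for k in range(1,8):
    bot.move_l(w(kx,ky+.016+.0015*k,kz),max_speed=.03);bot.sleep(.1);st(k)
    if F()[1]<-15: break
bot.set_gripper(.04);bot.move_l(w(kx,ky+.018,kz+.06));st()
bot.move_ptp(w(-.17,.23,.33),pick(w(-.17,.23,.33),"y"))
c=bot.capture("top");W=cloud(c);L=T.inv().apply((W-O).reshape(-1,3)).reshape(W.shape)
x,y,z=np.moveaxis(L,-1,0)
for n,x0,x1,z0,z1 in(("lug",-.10,-.045,.1,.135),("knob",-.145,-.105,.097,.115),("front",-.19,-.15,.112,.13)):
    m=(x>x0)&(x<x1)&(z>z0)&(z<z1)&(abs(y)<(.15 if n=="front" else .05));P=L[m]
    print(n,m.sum(),P.min(0).round(4),P.max(0).round(4),P.mean(0).round(4))
E
```

```text
off lug t17.2 loc [-0.075  -0.0004  0.1984] F [-0.9 -0.4  0.6] w0.0498
at knob t18.7 loc [-0.1244 -0.0106  0.152 ] F [ 0.2 -0.1  0.3] w0.0400
grip t19.3 loc [-0.1244 -0.0105  0.1522] F [-0.9 -0.4  2.5] w0.0138
moved t19.7 loc [-0.1244  0.0074  0.1522] F [-0.7  0.7  5.6] w0.0137
1 t20.1 loc [-0.1244  0.0082  0.1522] F [-0.2 -0.9  5.7] w0.0137
2 t20.4 loc [-0.1244  0.0092  0.1522] F [-1.  -1.9  5.9] w0.0138
3 t20.8 loc [-0.1244  0.0094  0.1522] F [-1.6 -6.1  7.5] w0.0139
4 t21.1 loc [-0.1244  0.0095  0.1522] F [-0.6 -9.8  7. ] w0.0139
5 t21.5 loc [-0.1244  0.0097  0.1522] F [ -1.8 -13.4   8.2] w0.0139
6 t21.8 loc [-0.1243  0.0099  0.1522] F [ -1.5 -18.3   8.4] w0.0140
 t23.0 loc [-0.1247  0.0077  0.2117] F [-0.  -0.3 -0.8] w0.0401
lug 52 [-0.0851 -0.0077  0.1022] [-0.0634  0.0062  0.1163] [-0.0754 -0.0004  0.1114]
knob 43 [-0.1332  0.0024  0.1009] [-0.1153  0.0161  0.1116] [-0.1245  0.0092  0.1064]
front 702 [-0.1776 -0.1371  0.1122] [-0.1594  0.1369  0.1285] [-1.670e-01  1.000e-04  1.217e-01]
```

The slide moved its full 20 mm, confirmed by both the hard stop and the camera. Next I raise the cover along its arc.

```bash
python3 - <<'E'
from h import *
X,Y,Z=-.0752,-.0005,.111+G
bot.set_gripper(.05,20)
o=pick(w(X,Y,.25),"y");bot.move_ptp(w(X,Y,.24),o);bot.move_l(w(X,Y,Z),max_speed=.1);st("down")
bot.set_gripper(0,25);bot.sleep(.2);st("grip")
r=.027  # grip patch above cover mid-plane
for th in np.arange(.06,.91,.06):
    c,s=np.cos(th),np.sin(th)
    bot.move_l(w(X+.079*(1-c)+r*s,Y,Z+.079*s+r*(c-1)),max_speed=.05);st("%.2f"%th)
    if np.linalg.norm(F())>25: print("STOP");break
bot.sleep(.5);st("end")
for n in("top","scene"):
    c=bot.capture(n);np.savez(n+"3.npz",**c);cv2.imwrite(f"pics/{n}3.png",c["image"][:,:,::-1])
E
```

```text
down t26.5 loc [-0.0748 -0.0005  0.1586] F [-0.4 -0.1 -0. ] w0.0500
grip t27.4 loc [-0.0752 -0.0007  0.1581] F [-0.1 -0.4  1. ] w0.0137
0.06 t27.6 loc [-0.0738 -0.0007  0.1625] F [-0.4 -1.2 -3.1] w0.0140
0.12 t27.9 loc [-0.0718 -0.0007  0.1672] F [-2.2 -1.8 -2.6] w0.0141
0.18 t28.1 loc [-0.0692 -0.0007  0.1719] F [-3.4 -2.8 -1.4] w0.0137
0.24 t28.4 loc [-0.0663 -0.0007  0.1763] F [-4.2 -3.2 -1.1] w0.0135
0.30 t28.6 loc [-0.0634 -0.0007  0.1805] F [-2.8 -3.1 -1.2] w0.0137
0.36 t28.9 loc [-0.0603 -0.0006  0.1844] F [-3.4 -4.4 -1.4] w0.0141
0.42 t29.1 loc [-0.057  -0.0006  0.1881] F [-2.6 -4.5 -1.3] w0.0136
0.48 t29.4 loc [-0.0536 -0.0006  0.1917] F [-3.1 -3.9 -1.2] w0.0137
0.54 t29.6 loc [-0.0499 -0.0006  0.1949] F [-3.3 -4.3 -0.6] w0.0141
0.60 t29.9 loc [-0.0461 -0.0006  0.198 ] F [-3.5 -4.  -0.6] w0.0138
0.66 t30.1 loc [-0.042  -0.0006  0.2008] F [-3.2 -3.9 -0.9] w0.0138
0.72 t30.4 loc [-0.0378 -0.0006  0.2034] F [-3.1 -4.  -1.2] w0.0135
0.78 t30.6 loc [-0.0333 -0.0006  0.2058] F [-2.4 -4.1 -0.7] w0.0136
0.84 t30.9 loc [-0.0288 -0.0006  0.2078] F [-2.8 -4.2 -2.5] w0.0142
0.90 t31.1 loc [-0.0242 -0.0006  0.2096] F [-2.6 -3.4 -1.7] w0.0138
end t31.6 loc [-0.0241 -0.0005  0.2096] F [-2.3 -5.2 -4.4] w0.0138
```

View pics/scene3.png

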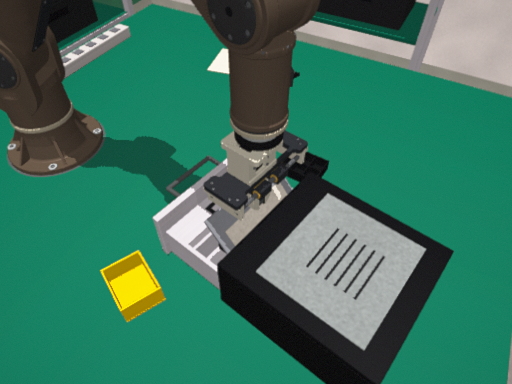

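The scene view shows the cover raised at about (235,220), the gripper still on the lug, the drawer out and the bin unmoved. I'll check the angle, drawer travel and bystanders from the range data.

```bash
python3 - <<'E'
from h import *
for n in("top","scene"):
    c=dict(np.load(n+"3.npz"));W=cloud(c);L=T.inv().apply((W-O).reshape(-1,3)).reshape(W.shape);x,y,z=np.moveaxis(L,-1,0)
    m=(x>-.18)&(x<-.155)&(z>.115)&(z<.129)&(abs(y)<.137);print(n,"front x",m.sum(),np.median(x[m]).round(4))
    m=(x>-.09)&(x<0)&(abs(y)>.03)&(abs(y)<.098)&(z>.1)&(z<.17)
    if m.sum()>20:
        a=np.polyfit(x[m],z[m],1);r=z[m]-np.polyval(a,x[m]);k=abs(r)<.01;a=np.polyfit(x[m][k],z[m][k],1);print("cover",m.sum(),k.sum(),"angle",np.arctan(-a[0]))
        b=(x>-.09)&(x<0)&(abs(y)>.08)&(abs(y)<.098)&(z>.1)&(z<.17);print(L[b][::6].round(3).tolist()[:12])
    d=dict(np.load(n+"0.npz"));W0=cloud(d)
    for nm,(cx,cy,rr,z0,z1) in dict(tray=(.628,.223,.08,.015,.06),spool=(.496,.225,.045,.02,.06),bin=(.475,-.246,.075,.03,.07)).items():
        print(nm,[ (q.sum(),A[q].mean(0).round(3)[:2]) for A in(W0,W) for q in[(np.hypot(A[...,0]-cx,A[...,1]-cy)<rr)&(A[...,2]>z0)&(A[...,2]<z1)]])
st()
E
```

```text
top front x 259 -0.1623
cover 186 186 angle 0.7628972782150504
[[-0.048, 0.098, 0.149], [-0.055, 0.091, 0.156], [-0.057, 0.089, 0.156], [-0.059, 0.09, 0.156], [-0.063, 0.094, 0.161], [-0.06, 0.081, 0.161], [-0.063, 0.085, 0.158], [-0.065, 0.082, 0.158]]
tray [(np.int64(487), array([0.631, 0.225])), (np.int64(491), array([0.631, 0.225]))]
spool [(np.int64(370), array([0.494, 0.226])), (np.int64(369), array([0.494, 0.226]))]
bin [(np.int64(369), array([ 0.479, -0.24 ])), (np.int64(368), array([ 0.479, -0.24 ]))]
scene front x 431 -0.161
cover 1464 1464 angle 0.7878498438629628
[[-0.03, 0.097, 0.129], [-0.027, 0.096, 0.126], [-0.029, 0.082, 0.13], [-0.03, 0.081, 0.127], [-0.024, 0.093, 0.121], [-0.025, 0.088, 0.121], [-0.024, 0.083, 0.123], [-0.019, 0.098, 0.114], [-0.02, 0.091, 0.117], [-0.019, 0.084, 0.12], [-0.02, 0.082, 0.119], [-0.015, 0.095, 0.111]]
tray [(np.int64(656), array([0.63 , 0.228])), (np.int64(417), array([0.649, 0.224]))]
spool [(np.int64(261), array([0.497, 0.223])), (np.int64(0), array([nan, nan]))]
bin [(np.int64(839), array([ 0.482, -0.241])), (np.int64(849), array([ 0.482, -0.241]))]
 t31.7 loc [-0.0241 -0.0005  0.2096] F [-2.  -4.3 -3.2] w0.0138<stdin>:11: RuntimeWarning: Mean of empty slice.
  ret = um.true_divide(
```

The window I used for the front clips the data, so I'll remeasure travel and angle properly. The spool in the scene view is only hidden by the arm; the top view shows it unmoved.

```bash
cat >> h.py <<'E'
def check():
    for n in("top","scene"):
        c=bot.capture(n);L=T.inv().apply((cloud(c)-O).reshape(-1,3));x,y,z=L.T
        m=(x>-.2)&(x<-.1)&(z>.114)&(z<.13)&(abs(y)>.09)&(abs(y)<.137)
        p=L[(x>-.09)&(x<.01)&(abs(y)>.05)&(abs(y)<.097)&(z>.1)&(z<.18)]
        q=p-p.mean(0);v=np.linalg.svd(q,full_matrices=False)[2][2];v*=np.sign(v[2])
        print(n,"front x",m.sum(),np.percentile(x[m],[5,50,95]).round(4),"cover n",len(p),"tilt",np.arccos(v[2]).round(3),"normal",v.round(2))
E
python3 - <<'E'
from h import *
check();st()
E
```

```text
top front x 182 [-0.1688 -0.1622 -0.1553] cover n 201 tilt 0.619 normal [ 0.57 -0.09  0.81]
scene front x 189 [-0.1658 -0.1571 -0.1519] cover n 1337 tilt 0.561 normal [0.53 0.01 0.85]
 t31.8 loc [-0.0241 -0.0006  0.2096] F [-1.3 -4.7 -4.1] w0.0139
```

```bash
sed -i 's/(x<.01)&(abs(y)>.05)/(x<-.008)\&(abs(y)>.05)/' h.py; python3 - <<'E'
from h import *
check()
c=bot.capture("scene");cv2.imwrite("pics/s5.png",cv2.resize(c["image"][120:290,140:330,::-1],None,fx=4,fy=3.5,interpolation=cv2.INTER_CUBIC))
L=T.inv().apply((cloud(c)-O).reshape(-1,3));x,y,z=L.T
for a in np.arange(-.1,.0,.01):
    m=(x>a)&(x<a+.01)&(y>.06)&(y<.09)&(z>.06);print(a.round(2),m.sum(),np.percentile(z[m],[5,25,50,75,95]).round(3) if m.sum() else "")
E
```

```text
top front x 182 [-0.1688 -0.1621 -0.1553] cover n 166 tilt 0.77 normal [0.7  0.01 0.72]
scene front x 190 [-0.1657 -0.1576 -0.1519] cover n 1179 tilt 0.793 normal [0.71 0.   0.7 ]
-0.1 0 
-0.09 0 
-0.08 0 
-0.07 0 
-0.06 0 
-0.05 1 [0.21 0.21 0.21 0.21 0.21]
-0.04 54 [0.13  0.134 0.214 0.245 0.253]
-0.03 139 [0.119 0.123 0.128 0.251 0.253]
-0.02 166 [0.109 0.114 0.213 0.252 0.253]
-0.01 89 [0.217 0.25  0.252 0.252 0.253]
```

View pics/s5.png

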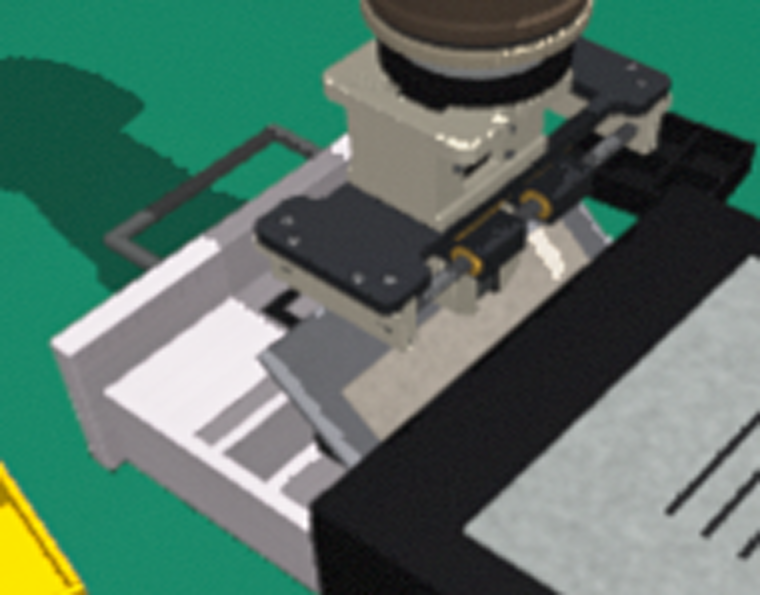

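The crop shows the cover propped at about 45°, the fingers on the lug and the drawer out. Both views give a tilt of about 0.78 rad and about 155 mm out. I'll nudge it further up for margin.

```bash
python3 - <<'E'
from h import *
p=loc(bot.sense()["tcp_pos"])
bot.move_l(w(p[0]+.003,p[1],p[2]+.003),max_speed=.03);st()
bot.move_l(w(p[0]+.007,p[1],p[2]+.006),max_speed=.03);bot.sleep(.5);st();check()
E
```

```text
t32.3 loc [-0.0209 -0.0005  0.2119] F [  2.7  -4.8 -14.6] w0.0143
 t33.1 loc [-0.0172 -0.0005  0.2144] F [  3.4  -4.1 -18.5] w0.0140
top front x 178 [-0.1701 -0.1634 -0.1568] cover n 141 tilt 0.867 normal [0.76 0.   0.65]
scene front x 183 [-0.1672 -0.1589 -0.1532] cover n 1101 tilt 0.901 normal [0.78 0.   0.62]
```

```bash
python3 - <<'E'
from h import *
p=loc(bot.sense()["tcp_pos"])
bot.move_l(w(p[0]+.001,p[1],p[2]-.001),max_speed=.03);bot.sleep(.8);st();check();bot.sleep(.5);st()
s=bot.sense();print(abs(s["qd"]).max())
bot.close_job()
E
```

```text
t34.2 loc [-0.016  -0.0005  0.2137] F [ 1.1 -4.1  3.2] w0.0136
top front x 179 [-0.1675 -0.1608 -0.1543] cover n 142 tilt 0.853 normal [0.75 0.01 0.66]
scene front x 187 [-0.1648 -0.1559 -0.1507] cover n 1054 tilt 0.886 normal [0.77 0.   0.63]
 t34.9 loc [-0.0162 -0.0005  0.2137] F [ 0.3 -3.6  4.8] w0.0138
0.0020311057767269615
the job is handed in; nothing more can be done
```

I finished all the steps in order and handed the job in at about 35 s. It reports no verdict, so success is judged only from my own checks.

- **Drawer:** I pulled it by the handle to its stop. The bar ended at x = -0.219 m in the tester frame; -0.220 m was expected.
- **Tug:** With the slide still at its start, the lug rose about 6 mm and stopped hard at 19 N, so the cover was caught.
- **Slide:** I pushed it its full 20 mm to the hard stop; the camera confirmed the move.
- **Cover:** I raised it by the lug and left it held there.

Last checks before handing in:

| Check | Result | Needed |
|---|---|---|
| Cover tilt, top and scene views | 0.85 and 0.89 rad (about 50°) | 0.70 to 1.2 rad |
| Fingers on the lug | 13.8 mm opening, arm still | held |
| Drawer out | about 154 mm | at least 135 mm |

**Bystanders:** The last comparison was just before the final cover nudges. The top view showed no movement of the tray, spool or bin. The scene view could not confirm the tray and spool because the arm partly or fully hid them.

**What disagreed:**
- After the first lift, the cover was at about 0.78 rad instead of the commanded 0.90, because the pads slipped slightly and the drawer crept in about 5 mm. I raised it a little more to correct this.
- My first tilt fits also disagreed, at 0.56 to 0.62 rad. I put that down to points on the tester's shell edge; leaving those out gave about 0.78 rad in both views.

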